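# Angle the heat sink past the post into the mounting jig

## Task

Push the long finned aluminium heat sink across the bench into the open-fronted bay of the mounting jig, angling it past the steel post that stands in front of the mouth by pushing one end and then the other, until it lies fully inside with its whole length against the back fence. Push it along the bench only, never pick it up or tip it, leave the other things where they stand, and finish with the robot clear of everything.

Things in the scene. Friction and masses are not known exactly. Their poses are not given: they have to be found in the camera images.
- heatsink: loose straight aluminium heat sink with lengthwise fins on top, about 0.32 kg (may vary by a third); a plain bar in outline, 240 mm long (its own y axis), 40 mm wide (its x axis), 25 mm high; origin at the centre of its underside. It starts in front of the bay's mouth, roughly parallel to it, and slides on the bench with dry friction: about 1 to 3 N moves it; pushed squarely on its side near one end it turns about a point some 55 mm beyond its centre
- heatsink_left (a point): middle of the heat sink's +y end face, half-way up (12.5 mm above its underside, 120 mm from its centre)
- heatsink_right (a point): middle of the heat sink's -y end face, half-way up
- bay: the mounting jig fixed to the bench: three aluminium fences 10 mm thick and 30 mm high making a U, no floor of its own (the bench is the floor), open to the robot. Origin at the middle of its mouth, on the bench; its x axis points into the bay, away from the robot. Inside it is 300 mm wide (y from -150 to +150 mm) and 60 mm deep: side fences from x = 0 to 60 mm, face of the back fence at x = 60 mm
- post: upright round steel post fixed to the bench in front of the mouth, 24 mm across, 60 mm tall, origin at the centre of its foot. It is plugged into one of two sockets, 30 mm before the mouth and 70 mm left or right of its middle (in the bay's frame x = -30 mm, y = +70 or -70 mm); the other socket is empty and flush with the bench, and does not obstruct. It stands too far in for the heat sink to go in broadside: the end on the post's side has to go in behind the post first
- jar: bystander, to be left alone: screw jar with a steel lid, 42 mm across, 50 mm tall, loose, stands beside the +y side fence of the bay; origin at the centre of its underside
- spool: bystander, to be left alone: small solder spool standing on end, 48 mm across, 40 mm tall, loose, stands beside the -y side fence of the bay; origin at the centre of its underside
- multimeter: bystander, to be left alone: handheld meter lying flat, 150 x 75 x 37 mm, loose, on the left; origin at the centre of its underside
- screwdriver: bystander, to be left alone: screwdriver lying flat, loose, 200 mm long, 26 mm thick at the handle, on the left; origin at its middle, on the bench
- transformer: bystander, to be left alone: transformer with copper winding, 70 x 60 x 45 mm, loose, on the right; origin at the centre of its underside
- parts_tray: bystander, to be left alone: black open tray, 70 x 120 x 30 mm, loose, behind the bay; origin at the centre of its underside
- mug: bystander, to be left alone: white mug, 76 mm across, 85 mm tall, loose, on the right; origin at the centre of its underside
Mind the look-alikes: they are no part of the job. What is shaped like the heatsink but yellow is not meant.

How it is judged (in metres and radians):
At the end, for the whole second after the job is handed in: The heat sink lies flat and still on the bench inside the bay: the middles of both its end faces are within 10 mm of where they are when it touches the back fence along its whole length (30 to 50 mm past the mouth, flush being 40), its centre within 35 mm of the bay's middle line (x of heatsink_left in the frame of bay between 0.03 and 0.05 m and x of heatsink_right in the frame of bay between 0.03 and 0.05 m and y of heatsink in the frame of bay between -0.035 and 0.035 m and height (world z) of heatsink below 0.005 m and angle between heatsink's own z axis and vertical below 0.08 rad and linear speed of heatsink below 0.01 m/s).
It fails at once if the heat sink is lifted or tipped: an end rises more than 15 mm off the bench (height (world z) of any of heatsink_left, heatsink_right above 0.0275 m or angle between heatsink's own z axis and vertical above 0.3 rad).
It fails at once if a bystander is moved by more than 30 mm (distance of any of jar, spool, multimeter, screwdriver, transformer, parts_tray, mug from where it was at the start of the episode above 0.03 m).
It also fails if it takes over 72 s, if anything falls off the work surface, if the arm or the gripper's body presses on something with over 40 N, if the wrist force passes 120 N, or if a joint passes its speed limit or range.

## Robot

A 6-joint arm with a two-finger parallel gripper is mounted at the origin on the work surface. World frame = base frame: x ahead of the robot, y to its left, z up, the work surface at z = 0. Lengths are in mm, angles in rad, forces in N, time in s.
With the tool pointing down it reaches from about 400 to 925 mm from the base axis. Payload 12.5 kg.
Tool frame: the origin (TCP) lies midway between the tips of the shut fingers; the grasp point (between the pads) lies 19 mm behind it; z points along the fingers, y is the direction in which the jaws open and shut (so a half turn about z gives the same grasp; the last joint's range is limited). The gripper opens to 95 mm and grips with 3 to 60 N. Pads are 20 mm wide; open, the fingers measure 119 mm over their backs; the gripper's body (75 mm by 180 mm) begins 59 mm behind the grasp point.
Start: joints at [0.997, 0.491, 1.559, -0, 1.092, -0.106], TCP at [281.816, 557.881, 176.361] pointing down, gripper open.
Joint ranges: [-3.1, 3.1], [-0.84, 2.19], [0.05, 2.79], [-1.13, 4.28], [0.06, 2.93], [-2.69, 2.69]. Speed limits (rad/s): [2.22, 2.22, 2.79, 3.14, 3.14, 3.14].

## Interface

Orientations are given as [roll, pitch, yaw] about the fixed x, y, z axes, in that order (R = Rz(yaw) Ry(pitch) Rx(roll)).
In Python, from cell import * gives the robot as it stands. The module is installed in compiled form; this text tells all that it offers.
- The arm moves only by the tool carry_out, never from a script. Its argument "moves" is a list of rows, each an object of numbers: "dx", "dy", "dz": the shift along the tool's x, y, z in m; "twist": the turn about the tool's z in degrees. A call has 1 to 5 rows; each row is the pose to reach, as a shift and turn from the pose commanded when the call began, along the tool's axes at that moment; what a row does not reach only later rows make up. A row lasts 1/10 s, in which the tool goes at most 50 mm and 8.59 degrees, less where a joint would pass 70% of its speed; a pose out of reach is approached as far as the arm can. A call with a gripper value outside its range is refused whole. "grip" is the finger opening in m, from 0 to 0.0951, set as the call begins (left out, the last holds). The fingers move at their own pace and stop on an object; the grip force is fixed at half the most. Time passes only in rows, so rows that repeat a pose let the fingers close. It gives the time, the measured TCP pose, the force and the opening at its end, in the units of the state.
- state(): the state, without advancing time (a new reading comes with each control period).
- read_camera(name): name is "scene" or "top" or "wrist"; returns (picture, depth): 420x560x3 uint8, red, green, blue; 420x560 float32, mm along the optical axis (not along the pixel's ray), 0 where there is no reading.
- camera_info(name): a dict with "mtx" (3x3 intrinsics, pixels), "dist_coeffs" ([k1, k2, p1, p2, k3] as OpenCV has them; the pictures are not rectified), "R" (3x3) and "t" (3): a world point X has camera coordinates R X + t. Camera axes: x right, y down, z forward; pixel columns grow to the right and rows downward; lengths in mm; the calibration is good to about 2 mm. A picture is of the moment at which its call begins: read the wrist's pose just before it. camera_info takes no time and is no camera call; for the wrist camera it gives the pose at the moment of the call.
- job_done(): hands the job in, once; it reports no verdict.
The state is a dict: "t": time; "joints": joint angles; "qvel": joint speeds; "tau": joint torques, N m; "eef_pos": TCP position; "tcp_rot": TCP orientation; "ft_force": force on the tool from outside, world axes, zero at the start; "moment": the same for the moment, N m; "opening": opening from 0.0 (shut) to 1.0 (fully open).
Only numpy, scipy, OpenCV 4.12 (cv2) and the standard library are available. Lean on these libraries where they do the work, as an engineer would, in place of code of your own. Each camera call takes 0.05 s, during which the arm holds its last target. There are 200 camera calls.

## Working session

There is one attempt and no reset: what is moved stays moved. The work goes in short steps, Python scripts to look and compute and a tool call to move; the robot and the scene stay as the last step left them, time stands still between calls to the robot, and variables do not carry over. Pictures are saved under pics/ and viewed, about 8 in all and at most 12, crops included, and the job is handed in when it is done.

Besides the shell and the picture viewer there is one more tool, called after "Request:" as name(argument=value, ...), one argument or row to a line, values as JSON. carry_out: Moves the arm, as the interface text tells. Its arguments: {"type":"object","properties":{"moves":{"type":"array","items":{"type":"object","properties":{"dx":{"type":"number"},"dy":{"type":"number"},"dz":{"type":"number"},"twist":{"type":"number"}}}},"grip":{"type":"number"}},"required":["moves"]}

```bash
mkdir -p pics
cat > h.py <<'E'
from cell import *
import numpy as np, cv2
def ray(name,uv,z):
    c=camera_info(name);R=np.array(c["R"]);t=np.array(c["t"]).ravel()
    p=cv2.undistortPoints(np.array(uv,float).reshape(-1,1,2),np.array(c["mtx"]),np.array(c["dist_coeffs"])).reshape(-1,2)
    d=np.c_[p,np.ones(len(p))]@R; o=-R.T@t
    return o+d*((z-o[2])/d[:,2])[:,None]
def save(name,f):
    im,d=read_camera(name);cv2.imwrite(f,im[...,::-1]);return im,d
E
python3 - <<'E'
from h import *
s=state();print(s)
a,da=save("top","pics/top1.png");b,db=save("scene","pics/scene1.png")
np.save("top.npy",da)
for n in("top","scene"):
    c=camera_info(n);print(n,-np.array(c["R"]).T@np.array(c["t"]).ravel(),np.round(c["R"],3).tolist())
E
```

```text
{'t': 0.0, 'joints': array([ 9.97409880e-01,  4.91583205e-01,  1.55946777e+00,  2.28707168e-05,
        1.09173960e+00, -1.05615746e-01]), 'qvel': array([-5.90307106e-04,  5.06360395e-04,  2.12643082e-03,  2.35294454e-04,
        7.80730383e-04, -5.01044715e-05]), 'tau': array([-1.70463616e-03, -6.12631202e+01, -2.58187187e+01,  6.91854581e-02,
        4.80708957e-02, -5.42487271e-05]), 'eef_pos': array([281.62560039, 557.60793086, 175.74079286]), 'tcp_rot': array([-3.14040355e+00, -1.46454662e-04,  2.67381131e+00]), 'ft_force': array([-0.02130452, -0.04285862, -0.269147  ]), 'moment': array([0.06269702, 0.03009446, 0.00080067]), 'opening': 0.9964729410746427}
top [ 192.71613454   37.46191178 1681.70619662] [[-0.017, -1.0, -0.006], [-0.977, 0.018, -0.212], [0.212, 0.002, -0.977]]
scene [1220.57088217  -47.2613617   658.10652963] [[0.1, 0.995, 0.013], [0.665, -0.057, -0.744], [-0.74, 0.083, -0.668]]
```

View pics/top1.png

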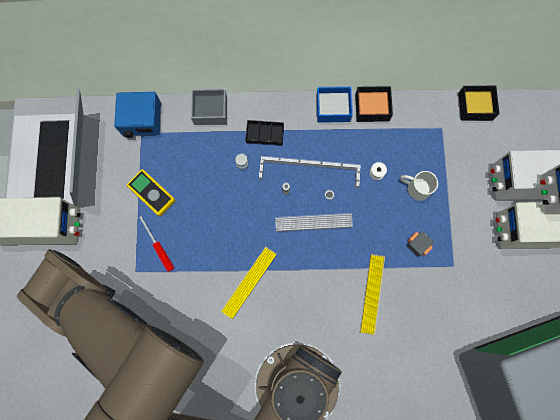

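View pics/scene1.png

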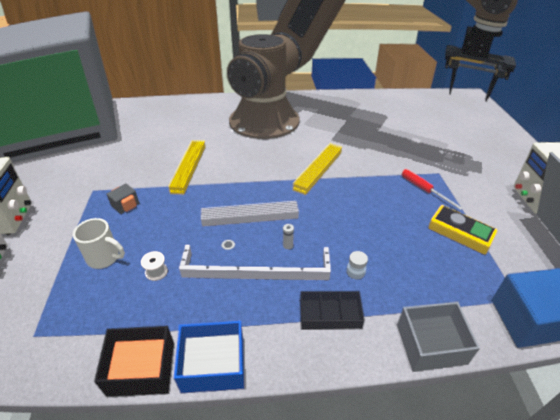

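The heat sink is grey, at about (314,222) in the top view. The bay is the U at (258..360,157..185). In the scene view the post is upright at (288,235), so it is on the +y side, at top (286,187); the ring at top (329,195) is the empty socket. Next I measure masks in both views.

Run:
```python
from h import *
for n,box in(("top",(240,140,390,245)),("scene",(170,185,345,290))):
    im=cv2.imread(f"pics/{n}1.png");x0,y0,x1,y1=box
    c=im[y0:y1,x0:x1]
    hsv=cv2.cvtColor(c,cv2.COLOR_BGR2HSV)
    m=((hsv[...,1]<90)&(hsv[...,2]>90)).astype(np.uint8)
    m=cv2.morphologyEx(m,cv2.MORPH_CLOSE,np.ones((3,3)))
    k,l,st,ce=cv2.connectedComponentsWithStats(m)
    for i in range(1,k):
        if st[i,4]<15: continue
        p=np.argwhere(l==i)[:,::-1]+[x0,y0]
        r=cv2.minAreaRect(p.astype(np.float32));bx=cv2.boxPoints(r)
        print(n,st[i],np.round(bx,1).tolist())
        for z in (0,25,30,60): print("  z",z,np.round(ray(n,bx,z)[:,:2]).tolist(), np.round(ray(n,[p.mean(0)],z)[0,:2]))
    cv2.imwrite(f"pics/{n}crop.png",cv2.resize(c,None,fx=4.5,fy=4.5,interpolation=cv2.INTER_CUBIC))
```

```text
top [  0  13   9  17 119] [[240.0, 153.0], [248.0, 153.0], [248.0, 169.0], [240.0, 169.0]]
  z 0 [[731.0, 171.0], [731.0, 145.0], [676.0, 145.0], [677.0, 171.0]] [702. 160.]
  z 25 [[723.0, 169.0], [723.0, 143.0], [669.0, 143.0], [670.0, 169.0]] [695. 159.]
  z 30 [[721.0, 168.0], [721.0, 143.0], [668.0, 143.0], [668.0, 168.0]] [693. 158.]
  z 60 [[712.0, 166.0], [711.0, 141.0], [659.0, 141.0], [659.0, 166.0]] [684. 156.]
top [ 19  16 102  32 741] [[258.20001220703125, 178.8000030517578], [260.20001220703125, 155.10000610351562], [360.79998779296875, 163.60000610351562], [358.79998779296875, 187.3000030517578]]
  z 0 [[643.0, 112.0], [723.0, 105.0], [688.0, -222.0], [609.0, -211.0]] [686. -60.]
  z 25 [[636.0, 111.0], [715.0, 104.0], [681.0, -218.0], [602.0, -208.0]] [679. -58.]
  z 30 [[635.0, 111.0], [713.0, 104.0], [679.0, -217.0], [601.0, -207.0]] [677. -58.]
  z 60 [[627.0, 109.0], [704.0, 103.0], [670.0, -212.0], [594.0, -202.0]] [668. -56.]
top [129  22  18  18 239] [[369.0, 162.0], [386.0, 162.0], [386.0, 179.0], [369.0, 179.0]]
  z 0 [[693.0, -249.0], [692.0, -304.0], [635.0
[... 3878 characters left out ...]
 30 [[614.0, -132.0], [589.0, -113.0], [615.0, -95.0], [640.0, -113.0]] [ 615. -113.]
  z 60 [[643.0, -127.0], [619.0, -110.0], [644.0, -92.0], [667.0, -110.0]] [ 643. -110.]
scene [   9   59  152   37 2282] [[178.6999969482422, 277.29998779296875], [179.39999389648438, 243.8000030517578], [330.6000061035156, 247.10000610351562], [329.79998779296875, 280.5]]
  z 0 [[676.0, -221.0], [575.0, -230.0], [615.0, 122.0], [713.0, 103.0]] [669. -59.]
  z 25 [[697.0, -215.0], [600.0, -223.0], [638.0, 116.0], [732.0, 97.0]] [690. -58.]
  z 30 [[701.0, -213.0], [604.0, -222.0], [643.0, 115.0], [736.0, 96.0]] [694. -58.]
  z 60 [[726.0, -205.0], [634.0, -213.0], [671.0, 107.0], [759.0, 89.0]] [719. -58.]
```

View pics/topcrop.png

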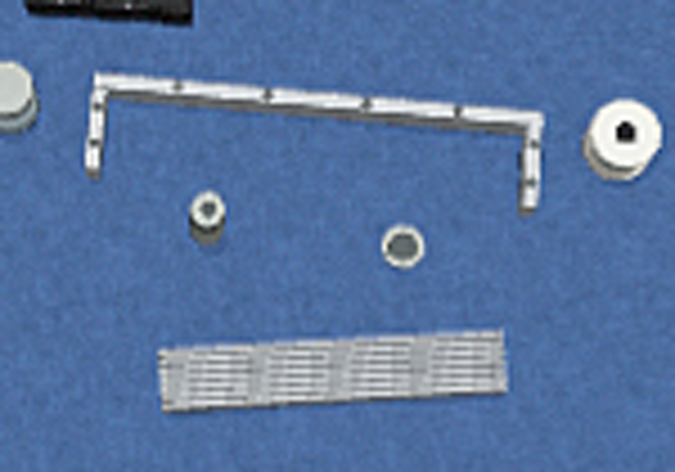

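View pics/scenecrop.png

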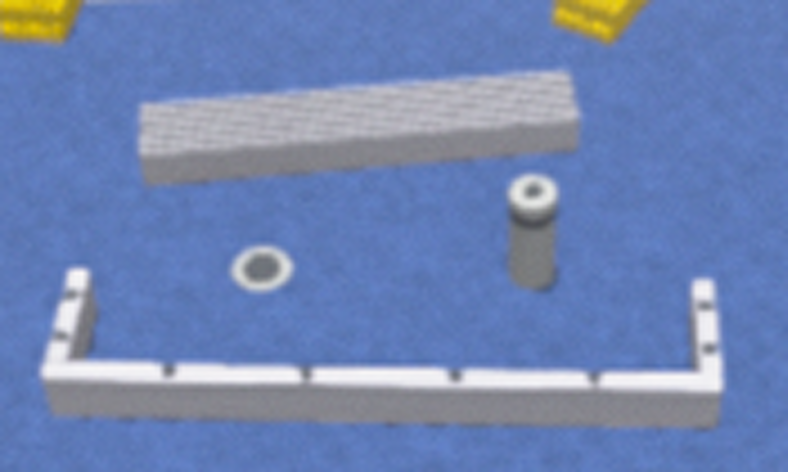

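Crops: post top at crop px (208,208), socket at (403,246), fence ends at (93,175) and (528,208), and the bar corners are clear. The post is at bay +y, and the two views agree on the socket at about (587,-115). Next I make a depth-based tracker for the bar.

```bash
cat >> h.py <<'E'
def cloud(name,im,d):
    c=camera_info(name);R=np.array(c["R"]);t=np.array(c["t"]).ravel()
    v,u=np.mgrid[:420,:560];uv=np.stack([u,v],-1).reshape(-1,1,2).astype(float)
    p=cv2.undistortPoints(uv,np.array(c["mtx"]),np.array(c["dist_coeffs"])).reshape(-1,2)
    z=d.reshape(-1,1).astype(float)
    return ((np.c_[p,np.ones(len(p))]*z-t)@R).reshape(420,560,3)
E
python3 - <<'E'
from h import *
top=cv2.imread("pics/top1.png");
f=lambda L:[(240+(u+.5)/4.5-.5,140+(v+.5)/4.5-.5) for u,v in L]
print("post z60",ray("top",f([(208,209)]),60),"sock",ray("top",f([(403,246)]),0))
print("fence outer corners z30",ray("top",f([(95,74),(543,116),(86,174),(522,208),(536,209),(101,175)]),30).round(1).tolist())
g=lambda L:[(170+(u+.5)/4.5-.5,185+(v+.5)/4.5-.5) for u,v in L]
print("scene post z60",ray("scene",g([(533,191)]),60),"sock",ray("scene",g([(262,268)]),0))
print("scene corners z30",ray("scene",g([(42,372),(721,384),(65,269),(715,281)]),30).round(1).tolist())
print("scene bar top z25",ray("scene",g([(138,104),(568,71),(577,122),(140,155)]),25).round(1).tolist())
print("top bar top z25",ray("top",f([(158,349),(502,330),(505,389),(162,408)]),25).round(1).tolist())
for n in("top","scene"):
    im,d=read_camera(n);P=cloud(n,im,d)
    s=(P[...,0]>430)&(P[...,0]<560)&(abs(P[...,1]+60)<150)
    print(n,"bench z",np.percentile(P[s][:,2],[5,50,95]))
    m=s&(P[...,2]>15);q=P[m];print(len(q),np.percentile(q[:,2],[5,50,95]),cv2.minAreaRect(q[:,:2].astype(np.float32)))
    s=(P[...,0]>430)&(P[...,0]<800)&(P[...,2]>50)&(abs(P[...,1]-20)<50);print("post",P[s].mean(0),P[s].min(0),P[s].max(0))
E
```

```text
post z60 [[601.8554832   23.82628468  60.        ]] sock [[ 587.32235637 -115.03289914    0.        ]]
fence outer corners z30 [[709.9, 102.0, 30.0], [673.1, -215.1, 30.0], [636.4, 109.0, 30.0], [606.2, -197.0, 30.0], [605.3, -206.8, 30.0], [635.5, 98.4, 30.0]]
scene post z60 [[601.95983823  23.25521039  60.        ]] sock [[ 585.49048048 -116.0465408     0.        ]]
scene corners z30 [[673.8, -215.6, 30.0], [708.1, 101.3, 30.0], [607.1, -211.1, 30.0], [642.6, 110.1, 30.0]]
scene bar top z25 [[478.0, -184.1, 25.0], [469.9, 57.0, 25.0], [513.5, 56.9, 25.0], [520.2, -180.1, 25.0]]
top bar top z25 [[511.0, 60.2, 25.0], [520.1, -179.7, 25.0], [478.4, -179.9, 25.0], [469.4, 58.0, 25.0]]
top bench z [-6.61738932  1.02774938 24.56629594]
621 [16.0222321  22.16350481 29.59471309] ((494.2059631347656, -60.778358459472656), (42.65822219848633, 239.85960388183594), 1.9637320041656494)
post [600.5811      24.50526752  58.71030163] [590.05527436  13.81457012  51.26796806] [612.76989474  35.75996212  71.03292628]
scene bench z [-0.32764987  2.54717011 25.99914706]
1336 [17.16024009 24.23107492 26.99214099] ((494.7997741699219, -62.08806610107422), (46.119773864746094, 239.27886962890625), 1.6305553913116455)
post [605.56662315  21.69513387  58.56871145] [592.08348655  11.4383834   50.53436355] [614.45922544  32.28070868  62.96469116]
```

```bash
cat >> h.py <<'E'
YB=-0.111;O=np.array([623.,-49.2]);E=np.array([[np.cos(YB),np.sin(YB)],[-np.sin(YB),np.cos(YB)]])
def go(x,y,z,deg):
    s=state();yaw=s["tcp_rot"][2];D=np.r_[O+E.T@[x,y],z]-s["eef_pos"]
    c,n=np.cos(yaw),np.sin(yaw)
    tw=-np.rad2deg((np.pi+YB+np.deg2rad(deg)-yaw+np.pi)%(2*np.pi)-np.pi)
    print("go",np.round([(c*D[0]+n*D[1])/1e3,(n*D[0]-c*D[1])/1e3,-D[2]/1e3],4),"twist",round(tw,1))
def tool():
    s=state();b=E@(s["eef_pos"][:2]-O)
    print("t",round(s["t"],2),"tool bay",b.round(1),"z",s["eef_pos"][2].round(1),"deg",np.rad2deg(s["tcp_rot"][2]-np.pi-YB).round(1),"F",np.round(E@s["ft_force"][:2],1))
def bar(f=None,cams=("scene","top")):
    tool()
    for n in cams:
        im,d=read_camera(n)
        if f: cv2.imwrite(f"pics/{f}_{n}.png",im[...,::-1])
        P=cloud(n,im,d);hsv=cv2.cvtColor(im,cv2.COLOR_RGB2HSV);b=(P[...,:2]-O)@E.T
        m=(hsv[...,1]<90)&(hsv[...,2]>90)&(P[...,2]>14)&(P[...,2]<30)&(abs(b[...,1])<240)&(b[...,0]>-260)
        m&=(b[...,0]<57)&~((abs(b[...,1])>145)&(b[...,0]>-8))&(np.hypot(b[...,0]+30,b[...,1]-70)>17)
        k,l,st,_=cv2.connectedComponentsWithStats(cv2.morphologyEx(m.astype(np.uint8),cv2.MORPH_CLOSE,np.ones((5,5))))
        i=1+st[1:,4].argmax();q=b[m&(l==i)]
        r=cv2.minAreaRect(q.astype(np.float32));bx=cv2.boxPoints(r);e=[bx[1]-bx[0],bx[2]-bx[1]];L=max(e,key=np.linalg.norm);L=L*np.sign(L[1])
        th=np.arctan2(L[0],L[1]);u=np.array([np.sin(th),np.cos(th)]);C=np.array(r[0])
        print(n,"c",C.round(1),"theta",np.rad2deg(th).round(1),"size",np.round(r[1],1),"left",(C+120*u).round(1),"right",(C-120*u).round(1),"postgap",round((30+C[0])*np.cos(th)+(70-C[1])*np.sin(th)-32,1))
E
python3 -c "
from h import *
bar();go(-143,125,100,0)"
```

```text
t 0.2 tool bay [-406.4  565.4] z 176.0 deg -20.4 F [-0. -0.]
scene c [-125.7  -27. ] theta -8.3 size [ 45.4 239.1] left [-143.1   91.7] right [-108.3 -145.8] postgap -140.8
top c [-127.   -26.3] theta -8.3 size [ 42.3 240.8] left [-144.2   92.5] right [-109.7 -145. ] postgap -141.8
go [-0.4006 -0.3207  0.0762] twist -20.4
```

Request:
carry_out(
  moves=[
    {"dx": -0.04, "dy": -0.032, "dz": 0.0, "twist": -6},
    {"dx": -0.08, "dy": -0.064, "dz": 0.0, "twist": -12},
    {"dx": -0.12, "dy": -0.096, "dz": 0.0, "twist": -18},
    {"dx": -0.158, "dy": -0.126, "dz": 0.0, "twist": -23},
    {"dx": -0.19, "dy": -0.152, "dz": 0.0, "twist": -28.4},
  ],
  grip=0,
)

```text
t: 0.8
eef_pos: [383.4, 334.5, 176.5]
tcp_rot: [3.141, 0.0, -3.11]
ft_force: [1.6, 0.3, 0.4]
opening: 0.638
```

```bash
python3 -c "
from h import *
tool();go(-145,125,70,8)"
```

```text
t 0.8 tool bay [-280.6  354.8] z 176.5 deg -351.8 F [1.5 0.5]
go [-0.1016 -0.2467  0.1065] twist 0.2
```

Request:
carry_out(
  moves=[
    {"dx": -0.017, "dy": -0.041, "dz": 0.0},
    {"dx": -0.034, "dy": -0.082, "dz": 0.0},
    {"dx": -0.051, "dy": -0.123, "dz": 0.01},
    {"dx": -0.068, "dy": -0.164, "dz": 0.02},
    {"dx": -0.085, "dy": -0.205, "dz": 0.03},
  ],
)

```text
schema error: expected keys dx, dy, dz, twist
```

Request:
carry_out(
  moves=[
    {"dx": -0.017, "dy": -0.042, "dz": 0.02},
    {"dx": -0.017, "dy": -0.042, "dz": 0.05},
    {"dx": -0.017, "dy": -0.042, "dz": 0.077},
    {"dx": -0.017, "dy": -0.042, "dz": 0.077},
  ],
)

```text
schema error: expected keys dx, dy, dz, twist
```

```bash
python3 -c "
from h import *
bar('a',('scene',));go(-144,112,9,8);print(state()['opening'])"
```

```text
t 0.8 tool bay [-280.6  354.8] z 176.5 deg -351.8 F [1.5 0.5]
scene c [-125.9  -27.1] theta -8.6 size [ 45.4 238.9] left [-143.9   91.5] right [-107.9 -145.8] postgap -141.3
go [-0.0975 -0.2563  0.1674] twist 0.5
0.5957563466070376
```

View pics/a_scene.png

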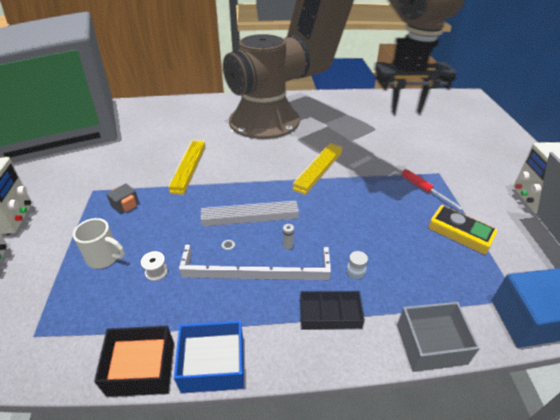

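All four keys are needed in every row, so both of those calls were refused. The picture shows the gripper still at (420,90), well clear.

Request:
carry_out(
  moves=[
    {"dx": -0.017, "dy": -0.041, "dz": 0.0, "twist": 0},
    {"dx": -0.034, "dy": -0.082, "dz": 0.0, "twist": 0},
    {"dx": -0.051, "dy": -0.123, "dz": 0.01, "twist": 0},
    {"dx": -0.068, "dy": -0.164, "dz": 0.02, "twist": 0},
    {"dx": -0.085, "dy": -0.205, "dz": 0.03, "twist": 0},
  ],
)

```text
t: 1.35
eef_pos: [474.1, 132.4, 146.2]
tcp_rot: [3.141, 0.001, -3.114]
ft_force: [-0.1, 0.8, 1.4]
opening: 0.172
```

Request:
carry_out(
  moves=[
    {"dx": -0.017, "dy": -0.042, "dz": 0.02, "twist": 0},
    {"dx": -0.017, "dy": -0.042, "dz": 0.05, "twist": 0},
    {"dx": -0.017, "dy": -0.042, "dz": 0.077, "twist": 0},
    {"dx": -0.017, "dy": -0.042, "dz": 0.077, "twist": 0},
  ],
)

```text
t: 1.75
eef_pos: [490.2, 92.0, 66.9]
tcp_rot: [-3.142, -0.005, -3.115]
ft_force: [-0.1, 0.0, 0.8]
opening: 0.006
```

```bash
python3 -c "
from h import *
bar('a2',('scene',));go(-144,118,9,8);print(state()['opening'])
c=cv2.imread('pics/a2_scene.png')[130:300,160:400];cv2.imwrite('pics/a2c.png',cv2.resize(c,None,fx=3,fy=3))"
```

```text
t 1.75 tool bay [-147.6  125.6] z 66.9 deg -352.1 F [-0.1 -0. ]
scene c [-125.9  -27. ] theta -8.2 size [ 46.3 239.1] left [-143.1   91.8] right [-108.8 -145.7] postgap -140.8
go [-0.0016 -0.0084  0.0596] twist -0.1
0.004873795817107881
```

View pics/a2c.png

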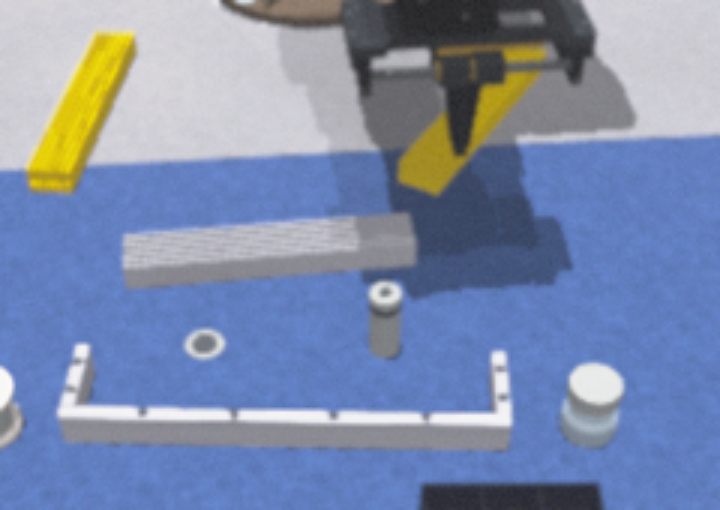

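Fingers are shut, just beyond the bar's left end at crop (410,240). I descend and push the end face towards -y.

Request:
carry_out(
  moves=[
    {"dx": -0.002, "dy": 0.0, "dz": 0.03, "twist": 0},
    {"dx": -0.003, "dy": 0.0, "dz": 0.057, "twist": 0},
    {"dx": -0.003, "dy": -0.005, "dz": 0.057, "twist": 0},
    {"dx": -0.003, "dy": -0.012, "dz": 0.057, "twist": 0},
    {"dx": -0.003, "dy": -0.02, "dz": 0.057, "twist": 0},
  ],
)

```text
t: 2.3
eef_pos: [496.2, 72.2, 14.1]
tcp_rot: [3.142, 0.002, -3.113]
ft_force: [0.1, -1.0, 1.0]
opening: 0.005
```

Request:
carry_out(
  moves=[
    {"dx": 0.0, "dy": -0.008, "dz": 0.0, "twist": 0},
    {"dx": 0, "dy": -0.016, "dz": 0.0, "twist": 0},
    {"dx": 0.0, "dy": -0.024, "dz": 0.0, "twist": 0},
    {"dx": 0.0, "dy": -0.031, "dz": 0.0, "twist": 0},
    {"dx": 0.0, "dy": -0.031, "dz": 0.0, "twist": 0},
  ],
)

```text
t: 2.8
eef_pos: [496.2, 40.7, 12.4]
tcp_rot: [3.142, 0.0, -3.115]
ft_force: [-0.3, -0.2, 0.7]
opening: 0.002
```

```bash
python3 -c "
from h import *
bar()"
```

```text
t 2.8 tool bay [-135.9   75.3] z 12.4 deg -352.1 F [-0.3 -0.2]
scene c [-124.8  -26.8] theta -8.3 size [ 46.5 238.6] left [-142.2   91.9] right [-107.4 -145.5] postgap -139.8
top c [-118.2  -83.8] theta -7.9 size [ 42.6 124.9] left [-134.6   35.1] right [-101.7 -202.6] postgap -140.4
```

```bash
python3 -c "
from h import *
bar('b')
a=cv2.imread('pics/b_scene.png')[130:300,160:400];b=cv2.imread('pics/b_top.png')[140:260,240:400]
a=cv2.resize(a,(480,340));b=cv2.resize(b,(480,360));cv2.imwrite('pics/bc.png',np.vstack([a,b])[:600])"
```

```text
t 2.9 tool bay [-136.1   76. ] z 12.3 deg -352.1 F [-0.5 -0.5]
scene c [-125.  -27.] theta -8.5 size [ 45.4 238.7] left [-142.7   91.7] right [-107.4 -145.7] postgap -140.3
top c [-118.1  -83.1] theta -8.6 size [ 42.7 124.1] left [-136.    35.5] right [-100.2 -201.8] postgap -141.9
```

View pics/bc.png

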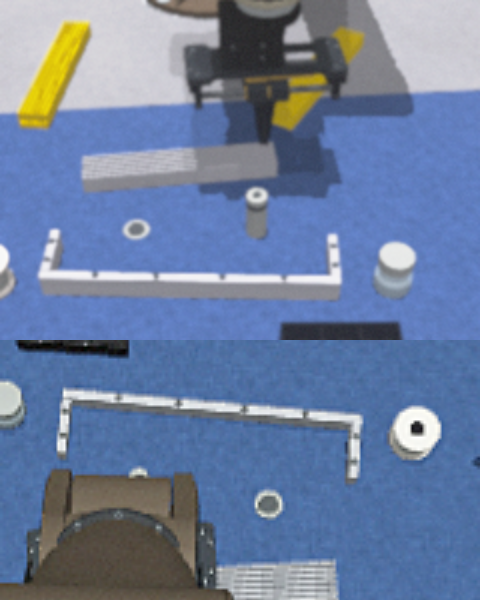

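The picture shows the finger behind the bar's robot-side edge rather than at its end, so the reported TCP and the cameras disagree. I compare the tip's position in the cameras with the reported TCP.

Run:
```python
from h import *
print("a2 tip ray z67",ray("scene",[(313.3,181.5)],67),"reported 490,92,67")
im,d=read_camera("scene");P=cloud("scene",im,d)
print(state()["eef_pos"],state()["joints"],state()['tcp_rot'])
for v in range(160,206,5): print(v,[(u,*P[v,u].round(0).astype(int),*im[v,u]) for u in (288,292,296)])
w,dw=save("wrist","pics/w1.png");c=camera_info("wrist");print(-np.array(c["R"]).T@np.array(c["t"]).ravel(),np.round(c["R"],2).tolist())
```

```text
a2 tip ray z67 [[449.34407917 102.68391214  67.        ]] reported 490,92,67
[496.07070141  41.83641336  12.27629268] [-4.86908829e-02  5.60552621e-01  2.02180359e+00  1.90819392e-04
  5.59383599e-01 -1.64785500e+00] [ 3.14148039e+00 -1.38937261e-04 -3.11338660e+00]
160 [(288, np.int64(516), np.int64(30), np.int64(181), np.uint8(45), np.uint8(43), np.uint8(48)), (292, np.int64(514), np.int64(39), np.int64(179), np.uint8(47), np.uint8(46), np.uint8(52)), (296, np.int64(518), np.int64(48), np.int64(181), np.uint8(43), np.uint8(44), np.uint8(45))]
165 [(288, np.int64(520), np.int64(30), np.int64(170), np.uint8(44), np.uint8(46), np.uint8(50)), (292, np.int64(520), np.int64(39), np.int64(170), np.uint8(48), np.uint8(48), np.uint8(54)), (296, np.int64(518), np.int64(48), np.int64(168), np.uint8(48), np.uint8(51), np.uint8(53))]
170 [(288, np.int64(513), np.int64(31), np.int64(152), np.uint8(114), np.uint8(100), np.uint8(66)), (292, np.int64(517), np.int64(39), np.int64(154), np.uint8(103), np.uint8(85), np.uint8(58)), (296, np.int64(519), np.int64(48), np.int64(155), np.uint8(71), np.uint
[... 1409 characters left out ...]
.uint8(69), np.uint8(96))]
200 [(288, np.int64(438), np.int64(40), np.int64(1), np.uint8(70), np.uint8(78), np.uint8(102)), (292, np.int64(506), np.int64(43), np.int64(57), np.uint8(40), np.uint8(42), np.uint8(50)), (296, np.int64(440), np.int64(62), np.int64(1), np.uint8(71), np.uint8(81), np.uint8(107))]
205 [(288, np.int64(485), np.int64(35), np.int64(24), np.uint8(136), np.uint8(135), np.uint8(143)), (292, np.int64(486), np.int64(45), np.int64(24), np.uint8(134), np.uint8(134), np.uint8(139)), (296, np.int64(485), np.int64(56), np.int64(22), np.uint8(129), np.uint8(128), np.uint8(135))]
[428.8181065   38.87665334 222.04581675] [[-0.03, 1.0, -0.0], [0.97, 0.03, 0.24], [0.24, 0.01, -0.97]]
```

View pics/w1.png

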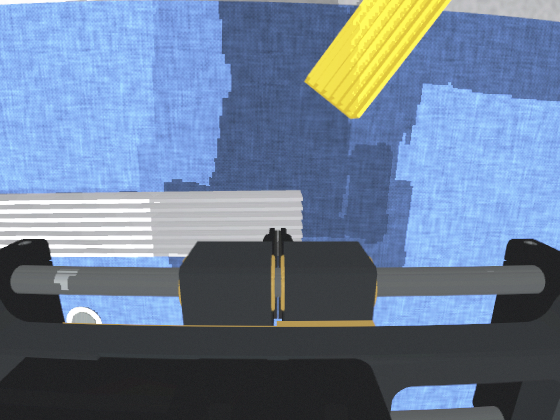

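The depth shows the fingertip hovering at about z=50 above the bar, though the state says 12. I check whether it is the arm's pose or the finger length that is off, using the wrist camera's bench and bar.

Run:
```python
from h import *
w,dw=read_camera("wrist");P=cloud("wrist",w,dw)
for n,b in (("bench",(60,100,20,140)),("bench2",(100,200,440,540)),("bar",(215,235,30,140)),("tip",(229,236,268,288))):
    r0,r1,c0,c1=b;q=P[r0:r1,c0:c1].reshape(-1,3);q=q[dw[r0:r1,c0:c1].ravel()>0];print(n,np.percentile(q,[5,50,95],axis=0).round(1).tolist())
print("bar left corners z25",ray("wrist",[(301,192),(303,243)],25))
im,d=read_camera("scene");P=cloud("scene",im,d)
v=np.argmax(0);m=(im.max(2)<75)&(P[...,0]>480)&(P[...,0]<560)&(abs(P[...,1]-43)<14)&(P[...,2]>26)&(P[...,2]<110)
q=P[m];print("tip pts",len(q),q.min(0),q[q[:,2]<70].mean(0))
```

```text
bench [[388.5, -136.5, 1.0], [400.2, -97.1, 2.2], [411.8, -59.1, 3.4]]
bench2 [[408.0, 157.1, 0.7], [438.9, 190.7, 1.8], [471.6, 226.1, 2.9]]
bar [[490.3, -127.9, 15.0], [497.3, -91.6, 22.8], [504.5, -56.6, 27.1]]
tip [[484.8, 35.2, 15.1], [485.4, 40.7, 57.7], [498.5, 45.7, 63.9]]
bar left corners z25 [[469.3906848   55.00557666  25.        ]
 [504.24991508  58.03121845  25.        ]]
tip pts 140 [485.85463274  29.43783418  51.70222829] [504.93710262  41.11282656  62.61240132]
```

Run:
```python
from h import *
for nm,px,tcp,yaw in (("start",[(451,93),(489,99)],(281.8,557.9,176.4),2.674),("a .6",[(395.5,113),(421,113)],(383.4,334.5,176.5),-3.11),("a2",[(313.3,181.5)],(490.2,92,66.9),-3.115)):
    for dz in (0,20,40): print(nm,dz,ray("scene",px,tcp[2]+dz).mean(0).round(0),tcp)
im,d=read_camera("scene");P=cloud("scene",im,d)
m=(im.max(2)<75)&(abs(P[...,0]-500)<60)&(abs(P[...,1]-40)<120)&(P[...,2]>28)&(P[...,2]<250)
q=P[m];yo=q[:,1]-41.8
for a in range(-110,110,10):
    s=q[(yo>=a)&(yo<a+10)]
    if len(s)>3:print(a,len(s),s[:,2].min().round(),s[s[:,2].argmin()].round())
```

```text
start 0 [200. 618. 176.] (281.8, 557.9, 176.4)
start 20 [242. 591. 196.] (281.8, 557.9, 176.4)
start 40 [285. 563. 216.] (281.8, 557.9, 176.4)
a .6 0 [306. 381. 177.] (383.4, 334.5, 176.5)
a .6 20 [344. 363. 196.] (383.4, 334.5, 176.5)
a .6 40 [382. 345. 216.] (383.4, 334.5, 176.5)
a2 0 [449. 103.  67.] (490.2, 92, 66.9)
a2 20 [475.  98.  87.] (490.2, 92, 66.9)
a2 40 [501.  93. 107.] (490.2, 92, 66.9)
-90 15 154.0 [529. -42. 154.]
-80 29 134.0 [529. -36. 134.]
-70 20 164.0 [523. -19. 164.]
-60 76 164.0 [520. -10. 164.]
-50 186 164.0 [520.  -1. 164.]
-40 173 162.0 [518.   3. 162.]
-30 167 136.0 [529.  20. 136.]
-20 184 102.0 [488.  29. 102.]
-10 244 53.0 [505.  40.  53.]
0 246 53.0 [504.  43.  53.]
10 149 135.0 [527.  61. 135.]
20 66 135.0 [527.  64. 135.]
30 44 163.0 [518.  77. 163.]
40 31 162.0 [517.  89. 162.]
50 46 162.0 [493. 102. 162.]
60 77 161.0 [525. 110. 161.]
70 74 134.0 [527. 121. 134.]
80 24 139.0 [526. 123. 139.]
```

The whole tool sits about 40 mm higher than the reported TCP. Body and tips are both shifted by the same amount, and x and y agree. From here I use true z = reported + 40 and approach downward with a force check.

```bash
sed -i 's/-s\["eef_pos"\]$/-s["eef_pos"]-[0,0,40]/; s/s\["eef_pos"\]\[2\].round(1),"deg"/s["eef_pos"][2].round(1)+40,"deg"/' h.py; python3 -c "
from h import *
tool();go(-145,120,14,8)"
```

```text
t 3.25 tool bay [-136.2   76.4] z 52.3 deg -352.0 F [-0.4  0.2]
go [0.0027 0.0444 0.0383] twist -0.0
```

Request:
carry_out(
  moves=[
    {"dx": 0.003, "dy": 0.03, "dz": 0.0, "twist": 0},
    {"dx": 0.003, "dy": 0.045, "dz": 0.0, "twist": 0},
    {"dx": 0.003, "dy": 0.045, "dz": 0.015, "twist": 0},
    {"dx": 0.003, "dy": 0.045, "dz": 0.028, "twist": 0},
    {"dx": 0.003, "dy": 0.045, "dz": 0.036, "twist": 0},
  ],
)

```text
t: 3.75
eef_pos: [491.6, 86.7, -24.4]
tcp_rot: [3.142, -0.001, -3.113]
ft_force: [0.1, 0.2, 0.2]
opening: 0.007
```

Run:
```python
from h import *
bar();print(state()["ft_force"])
im,d=read_camera("scene");P=cloud("scene",im,d);e=state()["eef_pos"];print(e)
m=(im.max(2)<75)&(abs(P[...,0]-e[0])<25)&(abs(P[...,1]-e[1])<20)&(P[...,2]>4)&(P[...,2]<60);q=P[m];print(len(q),np.percentile(q,[0,50,100],axis=0).round(0).tolist())
```

```text
t 3.75 tool bay [-145.6  120.5] z 15.600000000000001 deg -352.0 F [0.1 0.2]
scene c [-125.5  -27. ] theta -8.9 size [ 45.2 239. ] left [-144.1   91.6] right [-106.9 -145.5] postgap -141.4
top c [-120.8  -64.4] theta -8.4 size [ 41.6 161.7] left [-138.3   54.3] right [-103.3 -183.1] postgap -141.4
[-0.28759034  0.31455485  0.51618921]
[491.70549642  86.44614814 -23.8997109 ]
89 [[495.0, 75.0, 15.0], [500.0, 86.0, 43.0], [506.0, 96.0, 60.0]]
```

The tip is at z≈15 beside the end face, so I now push along the bar by about 30 mm.

Request:
carry_out(
  moves=[
    {"dx": 0, "dy": -0.01, "dz": 0.004, "twist": 0},
    {"dx": 0, "dy": -0.018, "dz": 0.004, "twist": 0},
    {"dx": 0, "dy": -0.026, "dz": 0.004, "twist": 0},
    {"dx": 0, "dy": -0.034, "dz": 0.004, "twist": 0},
    {"dx": 0, "dy": -0.042, "dz": 0.004, "twist": 0},
  ],
)

```text
t: 4.4
eef_pos: [493.1, 43.7, -27.5]
tcp_rot: [3.141, 0.0, -3.114]
ft_force: [-0.0, 1.6, -0.1]
opening: 0.005
```

Request:
carry_out(
  moves=[
    {"dx": 0, "dy": -0.006, "dz": 0, "twist": 0},
    {"dx": 0, "dy": -0.006, "dz": 0, "twist": 0},
  ],
)

```text
t: 4.6
eef_pos: [493.3, 37.7, -27.6]
tcp_rot: [-3.142, 0.0, -3.115]
ft_force: [-0.3, 0.1, 0.4]
opening: 0.003
```

```bash
python3 -c "
from h import *
bar()"
```

```text
t 4.6 tool bay [-138.5   72. ] z 12.399999999999999 deg -352.1 F [-0.3  0. ]
scene c [-122.5  -54.7] theta -8.1 size [ 45.3 241.6] left [-139.5   64.1] right [-105.5 -173.5] postgap -141.3
top c [-115.7 -109.2] theta -8.5 size [ 42.2 129.8] left [-133.5    9.5] right [ -98.  -227.9] postgap -143.3
```

```bash
python3 -c "
from h import *
go(-176,24,12,8)"
```

```text
go [ 0.0437 -0.043   0.0004] twist -0.1
```

Request:
carry_out(
  moves=[
    {"dx": 0, "dy": 0.004, "dz": -0.02, "twist": 0},
    {"dx": 0.01, "dy": 0, "dz": -0.04, "twist": 0},
    {"dx": 0.044, "dy": -0.03, "dz": -0.04, "twist": 0},
    {"dx": 0.044, "dy": -0.043, "dz": -0.035, "twist": 0},
    {"dx": 0.044, "dy": -0.043, "dz": -0.015, "twist": 0},
  ],
)

```text
t: 5.2
eef_pos: [451.4, -7.0, -11.6]
tcp_rot: [-3.141, 0.004, -3.115]
ft_force: [1.0, -0.3, -0.5]
opening: 0.003
```

Request:
carry_out(
  moves=[
    {"dx": 0, "dy": 0, "dz": 0.013, "twist": 0},
    {"dx": 0, "dy": 0, "dz": 0.016, "twist": 0},
  ],
)

```text
t: 5.4
eef_pos: [450.1, -5.7, -29.8]
tcp_rot: [3.141, -0.002, -3.114]
ft_force: [-0.3, -0.3, -0.2]
opening: 0.007
```

```bash
cat >> h.py <<'E'
def arc(P,s,off,ths):
    """tool poses while turning the bar about P, pushing s from P on the near side; rows in the current tool frame"""
    for th in ths:
        a=np.deg2rad(th);u=np.array([np.sin(a),np.cos(a)]);m=np.array([u[1],-u[0]]);T=P+s*u-off*m
        print("th",th,T.round(1),end=" ");go(*T,12,-th)
E
python3 -c "
from h import *
bar(cams=('scene',));arc(np.array([-113,-122]),153,30,[-8,-3,2,7,12,17])"
```

```text
t 5.4 tool bay [-176.6   24.1] z 10.2 deg -352.0 F [-0.3 -0.4]
scene c [-127.5  -56.6] theta -8.4 size [ 55.6 238.4] left [-144.9   62.1] right [-110.1 -175.4] postgap -146.9
th -8 [-164.    25.3] go [-0.0126 -0.0006 -0.0016] twist -0.0
th -3 [-151.    29.2] go [-0.0261  0.0014 -0.0016] twist 5.0
th 2 [-137.6   32. ] go [-0.0396  0.0023 -0.0016] twist 10.0
th 7 [-124.1   33.5] go [-0.0532  0.0019 -0.0016] twist 15.0
th 12 [-110.5   33.9] go [-0.0668  0.0004 -0.0016] twist 20.0
th 17 [-97.   33.1] go [-0.0801 -0.0023 -0.0016] twist 25.0
```

Request:
carry_out(
  moves=[
    {"dx": -0.013, "dy": 0, "dz": -0.001, "twist": 0},
    {"dx": -0.026, "dy": 0.001, "dz": -0.001, "twist": 5},
    {"dx": -0.04, "dy": 0.002, "dz": -0.001, "twist": 10},
    {"dx": -0.053, "dy": 0.002, "dz": -0.001, "twist": 15},
    {"dx": -0.067, "dy": 0.0, "dz": -0.001, "twist": 20},
  ],
)

```text
t: 5.95
eef_pos: [517.8, -3.4, -27.1]
tcp_rot: [3.142, -0.0, 2.818]
ft_force: [-0.6, -0.2, -0.1]
opening: 0.001
```

```bash
python3 -c "
from h import *
bar(cams=('scene',))"
```

```text
t 5.95 tool bay [-109.6   33.9] z 12.899999999999999 deg -12.2 F [-0.6 -0.3]
scene c [-98.9 -58. ] theta 12.4 size [239.2  45.6] left [-73.1  59.2] right [-124.7 -175.2] postgap -71.7
```

```bash
python3 -c "
from h import *
arc(np.array([-113.5,-124.4]),155.5,30.2,[18,23,28,33,38])"
```

```text
th 18 [-94.2  32.8] go [-0.0127  0.0019  0.001 ] twist 5.5
th 23 [-80.5  30.5] go [-0.0265  0.0026  0.001 ] twist 10.5
th 28 [-67.2  27.1] go [-0.0403  0.0022  0.001 ] twist 15.5
th 33 [-54.1  22.5] go [-0.054   0.0005  0.001 ] twist 20.5
th 38 [-41.6  16.7] go [-0.0675 -0.0024  0.001 ] twist 25.5
```

Request:
carry_out(
  moves=[
    {"dx": -0.013, "dy": 0.002, "dz": 0, "twist": 5.5},
    {"dx": -0.0265, "dy": 0.0025, "dz": 0, "twist": 10.5},
    {"dx": -0.04, "dy": 0.002, "dz": 0, "twist": 15.5},
    {"dx": -0.054, "dy": 0.0005, "dz": 0, "twist": 20.5},
    {"dx": -0.0675, "dy": -0.0025, "dz": 0, "twist": 25.5},
  ],
)

```text
t: 6.5
eef_pos: [580.8, -27.3, -27.3]
tcp_rot: [-3.142, -0.0, 2.374]
ft_force: [0.0, 0.9, 0.3]
opening: 0.004
```

```bash
python3 -c "
from h import *
bar()"
```

```text
t 6.5 tool bay [-44.3  17.1] z 12.7 deg -37.6 F [-0.1  0.9]
scene c [-74.8 -69.5] theta 36.3 size [241.3  51. ] left [-3.7 27.1] right [-145.9 -166.2] postgap 14.6
top c [-121.4 -131.9] theta 37.7 size [81.7 41.4] left [-48.1 -36.9] right [-194.7 -226.9] postgap 19.0
```

```bash
python3 -c "
from h import *
go(-160,-186,12,-37)"
```

```text
go [-0.0309 -0.2317  0.0007] twist -0.5
```

Request:
carry_out(
  moves=[
    {"dx": 0.004, "dy": 0, "dz": -0.02, "twist": 0},
    {"dx": 0.004, "dy": -0.02, "dz": -0.04, "twist": 0},
    {"dx": -0.01, "dy": -0.06, "dz": -0.045, "twist": 0},
    {"dx": -0.02, "dy": -0.105, "dz": -0.045, "twist": 0},
    {"dx": -0.03, "dy": -0.15, "dz": -0.045, "twist": 0},
  ],
)

```text
t: 7.1
eef_pos: [496.9, -156.8, 17.9]
tcp_rot: [3.141, 0.001, 2.381]
ft_force: [1.4, -0.1, 0.3]
opening: 0.004
```

```bash
python3 -c "
from h import *
bar(cams=('scene',));go(-160,-186,12,-37)"
```

```text
t 7.1 tool bay [-113.4 -120.9] z 57.9 deg -37.2 F [1.4 0.1]
scene c [-72.  -71.3] theta 38.4 size [240.5  43.1] left [ 2.6 22.7] right [-146.6 -165.3] postgap 22.9
go [-0.0017 -0.0748  0.0456] twist -0.4
```

Request:
carry_out(
  moves=[
    {"dx": -0.002, "dy": -0.04, "dz": 0, "twist": 0},
    {"dx": -0.003, "dy": -0.074, "dz": 0, "twist": 1},
    {"dx": -0.003, "dy": -0.075, "dz": 0.015, "twist": 1},
    {"dx": -0.003, "dy": -0.075, "dz": 0.035, "twist": 1},
    {"dx": -0.003, "dy": -0.075, "dz": 0.045, "twist": 1},
  ],
)

```text
t: 7.65
eef_pos: [447.5, -211.9, -28.4]
tcp_rot: [-3.141, -0.001, 2.361]
ft_force: [-0.2, 0.5, -0.3]
opening: 0.005
```

```bash
python3 -c "
from h import *
bar();go(-118,-131,12,-38)"
```

```text
t 7.65 tool bay [-156.4 -181.2] z 11.600000000000001 deg -38.4 F [-0.2  0.5]
scene c [-71.5 -71.6] theta 38.2 size [241.6  43.2] left [ 2.7 22.7] right [-145.7 -165.9] postgap 23.0
top c [57.  10.3] theta 0.0 size [0. 0.] left [ 57.  130.3] right [  57.  -109.7] postgap 55.0
go [ 0.001   0.0629 -0.0005] twist -0.4
```

Request:
carry_out(
  moves=[
    {"dx": 0, "dy": 0.009, "dz": 0, "twist": 0},
    {"dx": 0, "dy": 0.017, "dz": 0, "twist": 0},
    {"dx": 0, "dy": 0.025, "dz": 0, "twist": 0},
    {"dx": 0, "dy": 0.033, "dz": 0, "twist": 0},
    {"dx": 0, "dy": 0.041, "dz": 0, "twist": 0},
  ],
)

```text
t: 8.25
eef_pos: [478.0, -182.9, -27.3]
tcp_rot: [3.141, 0.001, 2.359]
ft_force: [-3.8, -3.1, 3.1]
opening: 0.005
```

```bash
python3 -c "
from h import *
bar(cams=('scene',))"
```

```text
t 8.25 tool bay [-129.3 -149. ] z 12.7 deg -38.5 F [-3.4 -3.5]
scene c [-55.9 -51.9] theta 38.6 size [250.6  43.7] left [19.1 41.8] right [-130.8 -145.6] postgap 23.9
```

Request:
carry_out(
  moves=[
    {"dx": 0, "dy": 0.008, "dz": 0, "twist": 0},
    {"dx": 0, "dy": 0.015, "dz": 0, "twist": 0},
    {"dx": 0, "dy": 0.015, "dz": 0, "twist": 0},
  ],
)

```text
t: 8.6
eef_pos: [488.6, -172.2, -27.7]
tcp_rot: [3.141, 0.0, 2.358]
ft_force: [-0.8, 0.1, -0.1]
opening: 0.002
```

Request:
carry_out(
  moves=[
    {"dx": 0, "dy": -0.01, "dz": 0, "twist": 0},
    {"dx": 0, "dy": -0.015, "dz": -0.03, "twist": 0},
    {"dx": 0, "dy": -0.015, "dz": -0.04, "twist": 0},
  ],
)

```text
t: 8.9
eef_pos: [477.1, -184.4, 13.7]
tcp_rot: [3.141, 0.001, 2.357]
ft_force: [0.3, -0.7, -0.1]
opening: 0.005
```

```bash
python3 -c "
from h import *
bar(cams=('scene',))"
```

```text
t 8.9 tool bay [-130.1 -150.6] z 53.7 deg -38.6 F [ 0.4 -0.6]
scene c [-43.4 -36.1] theta 38.8 size [241.9  44. ] left [31.8 57.4] right [-118.7 -129.6] postgap 24.0
```

```bash
python3 -c "
from h import *
go(-139,-87.5,12,-39)"
```

```text
go [0.0469 0.0432 0.0425] twist 0.4
```

Request:
carry_out(
  moves=[
    {"dx": 0.03, "dy": 0.02, "dz": 0, "twist": 0},
    {"dx": 0.047, "dy": 0.043, "dz": 0, "twist": 0},
    {"dx": 0.047, "dy": 0.043, "dz": 0.015, "twist": 0},
    {"dx": 0.047, "dy": 0.043, "dz": 0.035, "twist": 0},
    {"dx": 0.047, "dy": 0.043, "dz": 0.042, "twist": 0},
  ],
)

```text
t: 9.45
eef_pos: [473.7, -119.5, -31.3]
tcp_rot: [-3.141, -0.002, 2.358]
ft_force: [-0.1, 0.6, 0.2]
opening: 0.005
```

```bash
python3 -c "
from h import *
bar(cams=('scene',));arc(np.array([-8.9,6.8]),-155,30,[38,34,30,26,24])"
```

```text
t 9.45 tool bay [-140.6  -86.4] z 8.7 deg -38.5 F [-0.1  0.6]
scene c [-43.3 -35.7] theta 38.5 size [239.7  43.4] left [31.4 58.2] right [-118.  -129.6] postgap 23.4
th 38 [-128.   -96.9] go [-0.0165 -0.0001 -0.0036] twist -0.5
th 34 [-120.4 -104.9] go [-0.0274 -0.0017 -0.0036] twist -4.5
th 30 [-112.4 -112.4] go [-0.0384 -0.0026 -0.0036] twist -8.5
th 26 [-103.8 -119.4] go [-0.0494 -0.0027 -0.0036] twist -12.5
th 24 [ -99.4 -122.6] go [-0.0549 -0.0024 -0.0036] twist -14.5
```

Request:
carry_out(
  moves=[
    {"dx": -0.0165, "dy": 0, "dz": -0.003, "twist": -0.5},
    {"dx": -0.027, "dy": -0.002, "dz": -0.003, "twist": -4.5},
    {"dx": -0.038, "dy": -0.0025, "dz": -0.003, "twist": -8.5},
    {"dx": -0.0495, "dy": -0.0025, "dz": -0.003, "twist": -12.5},
    {"dx": -0.0525, "dy": -0.0025, "dz": -0.003, "twist": -13.5},
  ],
)

```text
t: 10.0
eef_pos: [510.4, -159.6, -26.4]
tcp_rot: [3.141, 0.001, 2.594]
ft_force: [-1.7, 1.6, 1.0]
opening: 0.001
```

```bash
python3 -c "
from h import *
bar()"
```

```text
t 10.0 tool bay [ -99.7 -122.2] z 13.600000000000001 deg -25.0 F [-1.8  1.4]
scene c [-31.  -44.2] theta 24.4 size [240.6  44.2] left [18.6 65.1] right [ -80.6 -153.4] postgap 14.3
top c [4.2 5.4] theta 24.5 size [123.   16.4] left [ 53.9 114.6] right [ -45.5 -103.9] postgap 25.9
```

Request:
carry_out(
  moves=[
    {"dx": 0.005, "dy": 0, "dz": -0.01, "twist": 0},
    {"dx": 0.005, "dy": 0, "dz": -0.035, "twist": 0},
    {"dx": -0.012, "dy": -0.03, "dz": -0.035, "twist": 0},
    {"dx": -0.03, "dy": -0.044, "dz": -0.03, "twist": 0},
    {"dx": -0.03, "dy": -0.044, "dz": -0.01, "twist": 0},
  ],
)

```text
t: 10.6
eef_pos: [514.2, -214.4, -14.5]
tcp_rot: [3.141, 0.006, 2.591]
ft_force: [0.3, 0.5, 0.0]
opening: 0.007
```

Request:
carry_out(
  moves=[
    {"dx": 0, "dy": 0, "dz": 0.01, "twist": 0},
    {"dx": 0, "dy": 0, "dz": 0.011, "twist": 0},
  ],
)

```text
t: 10.8
eef_pos: [511.5, -210.9, -28.4]
tcp_rot: [3.142, -0.002, 2.593]
ft_force: [0.1, 0.4, 0.0]
opening: 0.005
```

```bash
python3 -c "
from h import *
bar(cams=('scene',))"
```

```text
t 10.8 tool bay [ -92.9 -173.1] z 11.600000000000001 deg -25.1 F [0.  0.4]
scene c [-30.9 -43.7] theta 24.6 size [241.5  43.3] left [19.1 65.4] right [ -80.9 -152.8] postgap 14.5
```

Request:
carry_out(
  moves=[
    {"dx": -0.001, "dy": 0.01, "dz": 0, "twist": 0},
    {"dx": -0.001, "dy": 0.02, "dz": 0, "twist": 0},
    {"dx": -0.001, "dy": 0.029, "dz": 0, "twist": 0},
    {"dx": -0.001, "dy": 0.038, "dz": 0, "twist": 0},
    {"dx": -0.001, "dy": 0.046, "dz": 0, "twist": 0},
  ],
)

```text
t: 11.35
eef_pos: [538.0, -172.4, -27.3]
tcp_rot: [3.142, 0.001, 2.594]
ft_force: [-1.3, -3.4, 3.1]
opening: 0.001
```

Request:
carry_out(
  moves=[
    {"dx": 0, "dy": 0.001, "dz": 0, "twist": 0},
    {"dx": 0, "dy": -0.008, "dz": 0, "twist": 0},
  ],
)

```text
t: 11.55
eef_pos: [533.5, -179.1, -27.8]
tcp_rot: [3.141, -0.0, 2.595]
ft_force: [0.4, 1.0, 0.0]
opening: 0.002
```

```bash
python3 -c "
from h import *
bar(cams=('scene',))"
```

```text
t 11.55 tool bay [ -74.6 -139. ] z 12.2 deg -24.9 F [0.2 1.1]
scene c [-16.7 -17.3] theta 24.8 size [241.  44.] left [33.6 91.7] right [ -67.  -126.2] postgap 16.6
```

Request:
carry_out(
  moves=[
    {"dx": 0, "dy": 0.009, "dz": 0, "twist": 0},
    {"dx": 0, "dy": 0.019, "dz": 0, "twist": 0},
    {"dx": 0, "dy": 0.019, "dz": 0, "twist": 0},
    {"dx": 0, "dy": 0.009, "dz": -0.005, "twist": 0},
    {"dx": 0, "dy": 0.005, "dz": -0.04, "twist": 0},
  ],
)

```text
t: 12.1
eef_pos: [533.6, -175.5, 10.2]
tcp_rot: [-3.141, -0.006, 2.594]
ft_force: [-0.1, -0.4, 0.5]
opening: 0.003
```

Run:
```python
from h import *
bar(cams=('scene',))
c=np.array([-12.5,-7.5]);a=np.deg2rad(24.8);u=np.array([np.sin(a),np.cos(a)]);m=np.array([u[1],-u[0]])
go(*(c-60*u-42*m),12,-25)
```

```text
t 12.1 tool bay [ -74.8 -135.5] z 50.2 deg -25.0 F [-0.1 -0.4]
scene c [-11.6  -6.6] theta 25.7 size [239.4  44.6] left [ 40.3 101.6] right [ -63.6 -114.7] postgap 17.7
go [0.0426 0.0821 0.0448] twist -0.0
```

Request:
carry_out(
  moves=[
    {"dx": 0.025, "dy": 0.03, "dz": 0, "twist": 0},
    {"dx": 0.043, "dy": 0.065, "dz": 0, "twist": 0},
    {"dx": 0.043, "dy": 0.08, "dz": 0.01, "twist": 0},
    {"dx": 0.043, "dy": 0.08, "dz": 0.025, "twist": 0},
    {"dx": 0.043, "dy": 0.08, "dz": 0.039, "twist": 0},
  ],
)

```text
t: 12.65
eef_pos: [541.2, -85.2, -27.2]
tcp_rot: [3.141, 0.001, 2.594]
ft_force: [0.1, -0.8, -0.4]
opening: 0.005
```

Run:
```python
from h import *
bar(cams=('scene',))
a=np.deg2rad(25.5);u=np.array([np.sin(a),np.cos(a)])
arc(np.array([-12,-7])+100*u,-160,30,[25,20,15,10,6,3,0])
```

```text
t 12.65 tool bay [-77.3 -44.8] z 12.8 deg -25.0 F [ 0.2 -0.8]
scene c [-11.2  -7. ] theta 25.3 size [240.2  44.4] left [ 40.1 101.4] right [ -62.6 -115.5] postgap 17.9
th 25 [-63.8 -49.1] go [-0.0151  0.0026 -0.0013] twist -0.0
th 20 [-51.9 -56.8] go [-0.0291  0.0006 -0.0013] twist -5.0
th 15 [-39.3 -63.5] go [-0.0433 -0.0002 -0.0013] twist -10.0
th 10 [-26.3 -69.1] go [-0.0575  0.0003 -0.0013] twist -15.0
th 6 [-15.5 -72.7] go [-0.0688  0.0015 -0.0013] twist -19.0
th 3 [ -7.3 -75. ] go [-0.0772  0.003  -0.0013] twist -22.0
th 0 [  1.1 -76.7] go [-0.0855  0.0049 -0.0013] twist -25.0
```

Request:
carry_out(
  moves=[
    {"dx": -0.015, "dy": 0.002, "dz": 0, "twist": 0},
    {"dx": -0.029, "dy": 0.0005, "dz": 0, "twist": -5},
    {"dx": -0.043, "dy": 0, "dz": 0, "twist": -10},
    {"dx": -0.0575, "dy": 0, "dz": 0, "twist": -15},
    {"dx": -0.063, "dy": 0.001, "dz": 0, "twist": -18},
  ],
)

```text
t: 13.2
eef_pos: [595.5, -118.6, -27.0]
tcp_rot: [3.142, -0.0, 2.91]
ft_force: [-2.5, 0.2, 0.8]
opening: 0.007
```

```bash
python3 -c "
from h import *
bar(cams=('scene',))"
```

```text
t 13.2 tool bay [-19.6 -72. ] z 13.0 deg -6.9 F [-2.5 -0.1]
scene c [ 17.7 -14.6] theta 7.1 size [238.8  44.4] left [ 32.7 104.5] right [   2.8 -133.6] postgap 25.9
```

Request:
carry_out(
  moves=[
    {"dx": -0.007, "dy": 0.001, "dz": 0, "twist": -3},
    {"dx": -0.014, "dy": 0.002, "dz": 0, "twist": -6},
    {"dx": -0.017, "dy": 0.002, "dz": 0, "twist": -7},
    {"dx": -0.017, "dy": 0.002, "dz": 0, "twist": -7},
  ],
)

```text
t: 13.65
eef_pos: [612.0, -119.4, -26.9]
tcp_rot: [3.141, -0.0, 3.028]
ft_force: [0.0, 0.8, 0.1]
opening: 0.001
```

```bash
python3 -c "
from h import *
bar(cams=('scene',))"
```

```text
t 13.65 tool bay [ -3.2 -71. ] z 13.100000000000001 deg -0.1 F [-0.   0.8]
scene c [ 28.6 -11.6] theta 1.1 size [239.1  44.4] left [ 31.  108.4] right [  26.2 -131.5] postgap 28.2
```

Request:
carry_out(
  moves=[
    {"dx": 0.01, "dy": 0.005, "dz": 0, "twist": 0},
    {"dx": 0.01, "dy": 0.035, "dz": 0, "twist": 0},
    {"dx": 0.01, "dy": 0.06, "dz": 0, "twist": 0},
    {"dx": 0.01, "dy": 0.06, "dz": 0, "twist": 0},
    {"dx": 0, "dy": 0.06, "dz": 0, "twist": 0},
  ],
)

```text
t: 14.2
eef_pos: [617.7, -58.7, -26.6]
tcp_rot: [3.141, -0.001, 3.031]
ft_force: [0.3, 1.4, -0.2]
opening: 0.004
```

Request:
carry_out(
  moves=[
    {"dx": -0.004, "dy": 0, "dz": 0, "twist": 0},
    {"dx": -0.008, "dy": 0, "dz": 0, "twist": 0},
    {"dx": -0.011, "dy": 0, "dz": 0, "twist": 0},
    {"dx": -0.011, "dy": 0, "dz": 0, "twist": 0},
  ],
)

```text
t: 14.6
eef_pos: [630.1, -61.2, -26.8]
tcp_rot: [-3.142, 0.001, 3.029]
ft_force: [0.4, 0.6, -0.2]
opening: 0.003
```

```bash
python3 -c "
from h import *
bar(cams=('scene',))"
```

```text
t 14.6 tool bay [  8.4 -11.1] z 13.2 deg -0.1 F [0.3 0.7]
scene c [ 37.2 -12. ] theta 0.1 size [239.6  39.9] left [ 37.5 108. ] right [  37. -132.] postgap 35.4
```

Request:
carry_out(
  moves=[
    {"dx": -0.001, "dy": 0, "dz": 0, "twist": 0},
    {"dx": -0.002, "dy": 0, "dz": 0, "twist": 0},
  ],
)

```text
t: 14.85
eef_pos: [631.4, -60.8, -26.7]
tcp_rot: [3.142, -0.001, 3.03]
ft_force: [-2.6, -0.1, -1.2]
opening: 0.004
```

Request:
carry_out(
  moves=[
    {"dx": -0.001, "dy": 0, "dz": 0, "twist": 0},
    {"dx": -0.0015, "dy": 0, "dz": 0, "twist": 0},
  ],
)

```text
t: 15.05
eef_pos: [633.1, -61.0, -26.7]
tcp_rot: [3.142, -0.0, 3.03]
ft_force: [-2.6, -1.1, 0.3]
opening: 0.007
```

Request:
carry_out(
  moves=[
    {"dx": -0.001, "dy": 0, "dz": 0, "twist": 0},
    {"dx": -0.001, "dy": 0, "dz": 0, "twist": 0},
  ],
)

```text
t: 15.25
eef_pos: [633.0, -60.9, -26.8]
tcp_rot: [3.141, -0.003, 3.03]
ft_force: [-7.7, -1.1, 3.8]
opening: 0.005
```

Request:
carry_out(
  moves=[
    {"dx": -0.001, "dy": 0, "dz": 0, "twist": 0},
    {"dx": -0.001, "dy": 0, "dz": 0, "twist": 0},
  ],
)

```text
t: 15.45
eef_pos: [633.0, -60.9, -26.8]
tcp_rot: [3.141, -0.005, 3.03]
ft_force: [-12.0, -1.4, 6.5]
opening: 0.008
```

The force rises to 12 N while the tool stands still, so the bar is seated against the fence. I back off and lift clear.

Request:
carry_out(
  moves=[
    {"dx": 0.006, "dy": 0, "dz": 0, "twist": 0},
    {"dx": 0.025, "dy": 0, "dz": 0, "twist": 0},
    {"dx": 0.04, "dy": 0, "dz": -0.03, "twist": 0},
    {"dx": 0.06, "dy": 0, "dz": -0.075, "twist": 0},
    {"dx": 0.08, "dy": 0, "dz": -0.12, "twist": 0},
  ],
)

```text
t: 15.95
eef_pos: [555.1, -52.1, 94.3]
tcp_rot: [3.141, 0.0, 3.03]
ft_force: [-0.5, -0.1, 1.2]
opening: 0.003
```

Request:
carry_out(
  moves=[
    {"dx": 0.03, "dy": 0, "dz": -0.03, "twist": 0},
    {"dx": 0.06, "dy": 0, "dz": -0.06, "twist": 0},
    {"dx": 0.08, "dy": 0, "dz": -0.08, "twist": 0},
    {"dx": 0.08, "dy": 0, "dz": -0.08, "twist": 0},
  ],
)

```text
t: 16.35
eef_pos: [475.9, -43.2, 176.1]
tcp_rot: [-3.141, 0.006, 3.03]
ft_force: [0.6, -1.6, -0.1]
opening: 0.005
```

Run:
```python
from h import *
bar('z',('scene',))
im,d=save("top","pics/z_top.png")
# bar corners against back fence, in top picture if free
a=cv2.imread('pics/z_scene.png')[130:310,60:400];cv2.imwrite('pics/zc.png',cv2.resize(a,None,fx=2.2,fy=2.2,interpolation=cv2.INTER_CUBIC))
# bystander motion: scene picture difference against start, outside the work area
p=cv2.imread('pics/scene1.png').astype(int);q=cv2.imread('pics/z_scene.png').astype(int)
D=(abs(p-q).max(2)>60).astype(np.uint8);k,l,st,_=cv2.connectedComponentsWithStats(cv2.morphologyEx(D,cv2.MORPH_OPEN,np.ones((2,2))))
print([s.tolist() for s in st[1:] if s[4]>25])
```

```text
t 16.35 tool bay [-146.9  -10.4] z 216.1 deg -0.0 F [ 0.8 -1.5]
scene c [ 38.3 -11.8] theta 0.1 size [239.4  37. ] left [ 38.5 108.2] right [  38.2 -131.8] postgap 36.4
[[206, 0, 37, 114, 1213], [239, 0, 18, 6, 103], [282, 0, 26, 54, 773], [282, 0, 69, 98, 2052], [237, 6, 41, 35, 787], [476, 19, 31, 9, 89], [478, 25, 24, 7, 73], [456, 28, 47, 36, 870], [505, 67, 9, 11, 55], [452, 69, 5, 16, 38], [320, 72, 8, 8, 28], [489, 76, 10, 18, 60], [293, 95, 190, 82, 4097], [202, 116, 147, 107, 5458], [286, 125, 8, 5, 31], [196, 254, 111, 14, 1346]]
```

View pics/zc.png

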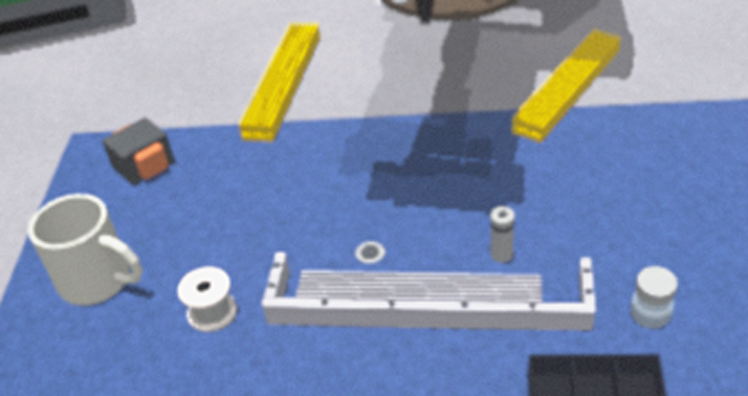

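The picture shows the bar flat against the back fence, crop (297–542, 270–305), inside both side fences. The bystanders have not moved and the arm is clear, so I hand in.

```bash
python3 -c "
from cell import *
print(job_done())"
```

```text
the job is handed in; nothing more can be done
None
```

The heat sink lies flat in the bay against the back fence, and the job is handed in at about 16 s of the 72 s allowed. I used pushes only:
- shifted it about 28 mm along its length towards -y;
- turned its +y end in past the post;
- pushed it in by the -y end face, then swung that end round;
- pressed the middle against the back fence.

**Last checks**
- **Position:** the scene camera put the ends at x ≈ 38.5 and 38.2 mm (flush is 40) and the centre at y ≈ -12 mm, all within tolerance. The mask cuts off at 57 mm, so x probably reads 1–2 mm low.
- **Seating:** in the final press the force rose to 12 N while the tool stood still.
- **Surroundings:** the scene image showed no change at the bystanders, and the gripper was raised well clear. I did not read the top view at the end.

**What disagreed**
- **Tool height:** the fingertips really sat about 40 mm higher than the reported TCP, according to the scene and wrist cameras. My first push passed over the bar without touching it. I corrected for the 40 mm from then on.
- **Top camera:** the arm partly blocked its view during the pushes, so I tracked with the scene camera.
- **Refused calls:** two early move calls left out a key and were refused, with no effect.

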